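# Wedge a ground plate off the magnetic chuck

### The arm

A 6-joint arm with a two-finger parallel gripper is mounted at the origin on the work surface. World frame = base frame: x ahead of the robot, y to its left, z up, the work surface at z = 0. Lengths are in m, angles in rad, forces in N, time in s.
With the tool pointing down it reaches from about 0.4 to 0.825 m from the base axis. Payload 7 kg.
Tool frame: the origin (TCP) lies midway between the tips of the shut fingers; the grasp point (between the pads) lies 19 mm behind it; z points along the fingers, x is the direction in which the jaws open and shut, and the axes are right-handed (so a half turn about z gives the same grasp; the last joint's range is limited). The gripper opens to 88 mm and grips with 3 to 60 N. Pads are 19 mm wide; open, the fingers measure 130 mm over their backs; the gripper's body (78 mm by 193 mm) begins 47 mm behind the grasp point.
Start: joints at [-1.011, 0.359, 0.012, 0, -1.224, -0.288], TCP at [0.181, -0.65, 0.227] pointing down, gripper open.
Joint ranges: [-3.07, 3.07], [-1.43, 2.12], [-1.02, 1.25], [-3.03, 1.67], [-3.05, -0], [-3.03, 3.03]. Speed limits (rad/s): [2.39, 2.39, 3.01, 3.14, 3.14, 3.14].

### API

Orientations are given as a unit quaternion [w, x, y, z].
In Python, from workcell import arm gives the robot as it stands. The module is installed in compiled form; this text tells all that it offers.
- The arm moves only by the tool jog_arm, never from a script. Its argument "motion" is a list of rows, each a list of 2 entries, a list of its own where there are three numbers: the shift along the tool's x, y, z in m, then the turn about the tool's z in degrees. A call has 1 to 10 rows; each row shifts and turns the commanded pose from where the row before left it, along the tool's axes as they then stand; what a row does not reach is not made up. A row lasts 1/8 s, in which the tool goes at most 62.5 mm and 10.7 degrees, less where a joint would pass 70% of its speed; a pose out of reach is approached as far as the arm can. A call with a gripper value outside its range is refused whole. "fingers" is the gripper command: -1 is shut, 1 is fully open, values between are in proportion, set as the call begins (left out, the last holds). The fingers move at their own pace and stop on an object; "force" is the grip in N (left out, the last holds). Time passes only in rows, so rows that do not move let the fingers close. It gives the time, the measured TCP pose, the force and the opening at its end, in the units of the state.
- arm.read_state(): the state, without advancing time (a new reading comes with each control period).
- arm.grab_frame(name): name is "scene" or "top" or "wrist"; returns (picture, depth): 420x560x3 uint8, red, green, blue; 420x560 float32, m along the optical axis (not along the pixel's ray), 0 where there is no reading.
- arm.calibration(name): a dict with "fx", "fy", "cx", "cy" (pixels), "dist" ([k1, k2, p1, p2, k3] as OpenCV has them; the pictures are not rectified), "T" (4x4, takes a point from camera to world coordinates); the wrist camera has in their place "tool_from_camera" (4x4, takes a point from camera to tool coordinates, whose origin is the TCP and whose axes are the tool frame's). Camera axes: x right, y down, z forward; pixel columns grow to the right and rows downward; lengths in m; the calibration is good to about 2 mm. A picture is of the moment at which its call begins: read the wrist's pose just before it. calibration takes no time and is no camera call.
- arm.job_done(): hands the job in, once; it reports no verdict.
Trained networks look in the newest picture that a camera, given by its name, has taken for a name from the list of things; names that differ only in an ending like _2 or _b are one class to them, and where a whole thing is asked for, a point or a joint stands for the part that bears it (a point fixed in the world has none). Each returns a list of dicts, best first, with "conf" (0 to 1); they miss things now and then, are a little off and sometimes report something else, mostly with a low value. They report only what shows in the picture. A call takes as long as a camera call. They do not tell look-alikes from the thing itself.
- arm.find_in(camera, thing): "point" ([column, row] in pixels, amid what is visible of it).
- arm.pinpoint(camera, thing): "point" ([column, row] in pixels: a listed point, or the origin of a listed thing).
The state is a dict: "time": time; "qpos": joint angles; "joint_velocities": joint speeds; "joint_efforts": joint torques, N m; "tcp_pos": TCP position; "tool_rot": TCP orientation; "contact_force": force on the tool from outside, world axes, zero at the start; "ft_torque": the same for the moment, N m; "grip_width": opening from 0.0 (shut) to 1.0 (fully open).
Only numpy, scipy, OpenCV 4.12 (cv2) and the standard library are available. Lean on these libraries where they do the work, as an engineer would, in place of code of your own. Each camera call takes 0.05 s, during which the arm holds its last target. There are 200 camera calls.

### The job

Break the ground steel plate loose from the magnetic chuck: first twist the spring-return demagnetise switch on the control box clockwise to its stop and let go so that it springs back. Then pick up the brass wedge, lay it flat on the chuck and push its thin end into the slot under the plate's front edge until that edge has just lifted off the chuck, a gap of about 3 mm, with the plate still up against the rear fence. Finish while holding the wedge there in the gripper, the plate resting on the wedge and not on the gripper, and leave everything else where it is.

Things in the scene. Friction and masses are not known exactly. Their poses are not given: they have to be found in the camera images.
- demag (a joint): demagnetise switch: turn of the black bar-grip selector on top of the control box, rad. 0 = at rest, its bar along the box's long side; grows as it turns clockwise seen from above, to a firm stop at 1.05 (60 degrees). A spring (0.04 N m at rest, 0.15 N m at the stop) returns it to 0 when let go
- knob_grip (a point): on the switch's upright axis, half-way up its bar, which is 42 mm long (x of this point, turning with it), 14 mm thick (y) and 30 mm tall above a round foot of 42 mm diameter; the bar's top is 13 mm above this point and 112 mm above the bench. The control box is fixed, grey, 130 x 100 mm, 70 mm high
- chuck: fixed magnetic chuck, steel with brass strips in its top. Origin: centre of its underside, on the bench. Top face 200 mm (x) by 240 mm (y), flat, 50 mm above the bench; x points from front (robot side) to rear. A fence along the rear stands 7 mm above the top, inner face at x = 100 mm. A small terminal box on the front reaches to x = -126 mm, below the top
- plate: ground steel plate 90 mm (x, front to rear) by 100 mm (y) by 14 mm thick, about 0.85 kg, bolt holes and a bore on top, loose on the chuck, its rear side against the fence, its axes along the chuck's. A key slot 32 mm wide, 5 mm high runs along the middle of its underside from front to rear. Origin: centre of its underside. When the front edge lifts it pivots on its rear lower edge
- slot_mouth (a point): middle of the plate's lower front edge, at the slot's mouth, level with the chuck's top at the start; x points into the slot, z up
- edge_left (a point): the left (+y) end of the plate's lower front edge; its height above the chuck's top is the gap there
- edge_right (a point): the right (-y) end of the plate's lower front edge; its height above the chuck's top is the gap there
- wedge_mid (a point): brass wedge, 0.26 kg, flat underside, upright sides: 100 mm long (x), 22 mm wide (y). x points to the thin end, 2 mm thick; it thickens evenly to 26 mm at the heel (-x). This point: middle of its length and width, 7 mm above its underside
- wedge_tip (a point): middle of the wedge's thin end, at its underside (50 mm along x from the middle). With the wedge flat on the chuck it meets the roof of the slot when the tip is about 12.5 mm past the mouth; each further 4.2 mm of push lifts the plate's front edge by 1 mm. Pushing takes about 5 to 20 N
- packer_mid (a point): not to be moved: flat brass packing block 100 x 22 x 16 mm lying near the wedge, the same thickness all along; this point is its centre
- vblock: not to be moved: steel V-block 45 x 40 x 36 mm, on the chuck beside the plate; origin at the centre of its underside
- oiler: not to be moved: white plastic bottle, 52 mm diameter, 150 mm tall; origin at the centre of its underside
- wrench: not to be moved: steel spanner 180 mm long (x), 8 mm thick; origin below its middle
- brush: not to be moved: brush 200 mm long (x); origin below its middle
- hammer: not to be moved: hammer 260 mm long (x), head at +x; origin below its middle
- screwdriver: not to be moved: black-handled screwdriver 180 mm long (x); origin below its middle
- set_block: not to be moved: dark steel setting block 75 x 50 x 25 mm with holes in its top; origin at the centre of its underside
Not all that is in view belongs to the job. What is shaped like the part that bears demag but turquoise is not meant. Leave any purple look-alike of the part that bears wedge_mid alone.

How it is judged:
By the outcome, as a careful person would: the job done as asked, in the order asked, and still so for the second after the job is handed in, while the arm keeps its last pose, push and grip.
It also fails if it takes over 64 s, if anything falls off the work surface, if the arm or the gripper's body presses on something with over 40 N, if the wrist force passes 120 N, or if a joint passes its speed limit or range.

## Working session

There is one attempt and no reset: what is moved stays moved. The work goes in short steps, Python scripts to look and compute and a tool call to move; the robot and the scene stay as the last step left them, time stands still between calls to the robot, and variables do not carry over. Pictures are saved under pics/ and viewed, about 8 in all and at most 12, crops included, and the job is handed in when it is done.

Besides the shell and the picture viewer there is one more tool, called after "Emit:" as name(argument=value, ...), one argument or row to a line, values as JSON. jog_arm: Moves the arm, as the interface text tells. Its arguments: {"type":"object","properties":{"motion":{"type":"array"},"fingers":{"type":"number"},"force":{"type":"number"}},"required":["motion"]}

```bash
mkdir -p pics; cat > h.py <<'E'
import numpy as np, cv2
from scipy.spatial.transform import Rotation as R
from workcell import arm
def toolT(s):
    T=np.eye(4); q=s["tool_rot"]; T[:3,:3]=R.from_quat([q[1],q[2],q[3],q[0]]).as_matrix(); T[:3,3]=s["tcp_pos"]; return T
def grab(n):
    s=arm.read_state(); im,d=arm.grab_frame(n); c=arm.calibration(n)
    T=c["T"] if n!="wrist" else toolT(s)@np.array(c["tool_from_camera"])
    return im,d,c,np.array(T)
def ray(c,p):
    K=np.array([[c["fx"],0,c["cx"]],[0,c["fy"],c["cy"]],[0,0,1]])
    u=cv2.undistortPoints(np.array([[p]],float),K,np.array(c["dist"]))[0,0]
    return np.array([u[0],u[1],1])
def at_z(c,T,p,z):
    r=T[:3,:3]@ray(c,p); return T[:3,3]+r*(z-T[2,3])/r[2]
def by_depth(c,T,d,p):
    i,j=int(round(p[1])),int(round(p[0])); w=d[max(i-2,0):i+3,max(j-2,0):j+3]; w=w[w>0]
    if len(w)==0: return None
    return T[:3,:3]@(ray(c,p)*np.median(w))+T[:3,3]
def proj(c,T,P):
    K=np.array([[c["fx"],0,c["cx"]],[0,c["fy"],c["cy"]],[0,0,1]])
    Ti=np.linalg.inv(T); return cv2.projectPoints(np.atleast_2d(P).astype(float),cv2.Rodrigues(Ti[:3,:3])[0],Ti[:3,3],K,np.array(c["dist"]))[0][:,0]
def save(n,im): cv2.imwrite("pics/"+n,im[...,::-1])
E
python3 - <<'E'
from h import *
np.set_printoptions(precision=4,suppress=True)
print(arm.read_state())
ims=[]
for n in ["top","scene"]:
    im,d,c,T=grab(n); ims.append(im); print(n,T[:3,3])
    for t in ["knob_grip","chuck","plate","slot_mouth","edge_left","edge_right","wedge_mid","wedge_tip","packer_mid","vblock","oiler"]:
        for r in arm.pinpoint(n,t)[:3]:
            print(t,round(r["conf"],2),np.round(r["point"],1),by_depth(c,T,d,r["point"]))
save("a_top.png",ims[0]);save("a_scene.png",ims[1])
E
```

```text
{'time': 0.0, 'qpos': array([-1.0109,  0.3594,  0.011 , -0.0003, -1.2241, -0.2881]), 'joint_velocities': array([ 0.0009,  0.0006,  0.0002, -0.0004,  0.0009, -0.    ]), 'joint_efforts': array([ -0.0005, -58.2721,  29.3069,   6.9975,   0.0069,  -0.0001]), 'tcp_pos': array([ 0.1811, -0.6497,  0.2256]), 'tool_rot': array([-0.0007,  0.6048,  0.7964,  0.0004]), 'contact_force': array([-0.5788,  0.381 , -0.3302]), 'ft_torque': array([-0.0312,  0.0073,  0.0202]), 'grip_width': 0.9998881111107025}
top [0.3829 0.0068 1.4512]
knob_grip 0.55 [406.9 212.2] [ 0.5002 -0.3352  0.1087]
knob_grip 0.44 [438.9 312.1] [ 0.2039 -0.4261  0.1102]
knob_grip 0.42 [373.1 277.6] [ 0.3048 -0.2329  0.0996]
chuck 0.82 [300.9 191.9] [ 0.5678 -0.0177  0.0494]
chuck 0.47 [200.3 174.2] [0.6315 0.3118 0.0019]
plate 0.65 [314.4 177.3] [ 0.6122 -0.0595  0.0626]
slot_mouth 0.78 [315.7 190.8] [ 0.5704 -0.0637  0.0579]
edge_left 0.63 [177.7 199.5] [0.5475 0.3841 0.0024]
edge_left 0.56 [298.7 182.5] [ 0.5963 -0.0106  0.058 ]
edge_right 0.74 [327.  194.8] [ 0.5588 -0.0995  0.0511]
edge_right 0.72 [315. 179.] [ 0.607  -0.0614 
[... 742 characters left out ...]
.6175 -0.0637  0.0638]
slot_mouth 0.87 [240.  226.5] [ 0.5829 -0.0641  0.0627]
edge_left 0.73 [260.3 235.8] [ 0.5851 -0.0051  0.0505]
edge_right 0.57 [226.6 220.5] [ 0.577  -0.1064  0.0627]
wedge_mid 0.84 [398.7 213.5] [0.3577 0.3337 0.015 ]
wedge_mid 0.66 [404.6 259.2] [0.5029 0.3746 0.0144]
wedge_mid 0.24 [223.9 222.3] [ 0.5851 -0.1107  0.063 ]
wedge_tip 0.83 [385.4 221.4] [0.3886 0.3037 0.0022]
wedge_tip 0.6 [409.7 278.9] [0.5491 0.3983 0.0018]
packer_mid 0.78 [360.1 244.6] [0.4987 0.253  0.015 ]
packer_mid 0.7 [367.1 344.8] [0.76   0.3298 0.015 ]
vblock 0.9 [274.4 265.4] [0.666  0.066  0.0698]
oiler 0.76 [428.8 315.8] [0.6529 0.4491 0.0398]
oiler 0.25 [369.  290.6] [0.6202 0.3056 0.0064]
```

View pics/a_top.png

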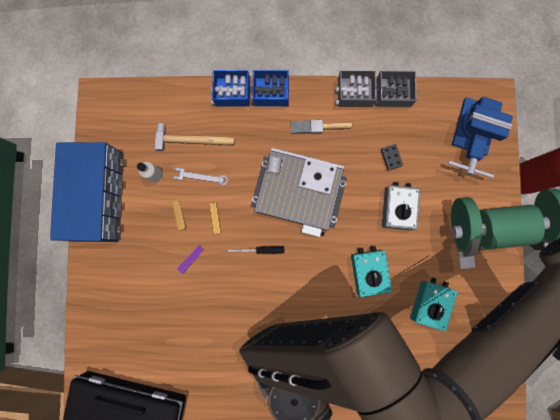

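View pics/a_scene.png

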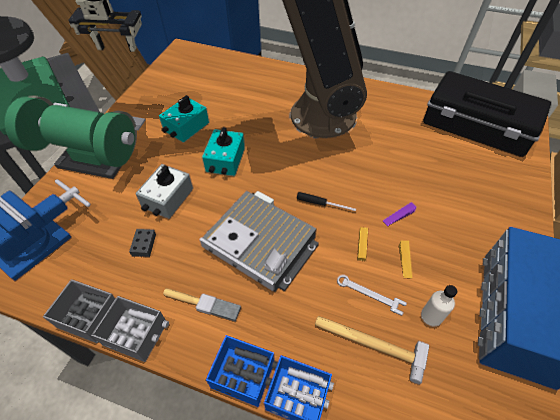

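Emit:
jog_arm(
  motion=[
    [[0.047,0.018,-0.03],0],
    [[0.047,0.018,-0.03],0],
    [[0.047,0.018,-0.03],0],
    [[0.047,0.018,-0.03],0],
    [[0.003,0.048,0.007],0],
    [[0.003,0.048,0.007],0],
    [[0.003,0.048,0.007],0],
    [[0.003,0.048,0.007],0],
    [[0.003,0.048,0.007],0],
    [[0.003,0.048,0.007],0],
  ],
)

```text
time: 2.45
tcp_pos: [0.4741, -0.3544, 0.3046]
tool_rot: [0.0, 0.605, 0.796, 0.0]
contact_force: [0.5, -0.4, 0.3]
grip_width: 0.999
```

```bash
python3 - <<'E'
from h import *
np.set_printoptions(precision=4,suppress=True)
s=arm.read_state(); print(s["time"],s["tcp_pos"],s["tool_rot"],s["contact_force"])
im,d,c,T=grab("wrist"); print(T[:3,3],T[:3,2])
for t in ["knob_grip"]:
    for r in arm.pinpoint("wrist",t)[:3]: print(t,r["conf"],r["point"],at_z(c,T,r["point"],0.099))
def cloud(d,c,T):
    K=np.array([[c["fx"],0,c["cx"]],[0,c["fy"],c["cy"]],[0,0,1]])
    jj,ii=np.meshgrid(np.arange(560),np.arange(420))
    u=cv2.undistortPoints(np.stack([jj,ii],-1).reshape(-1,1,2).astype(float),K,np.array(c["dist"])).reshape(420,560,2)
    P=np.dstack([u,np.ones((420,560))])*d[...,None]
    return P@T[:3,:3].T+T[:3,3]
P=cloud(d,c,T)
def rect(P,lo,hi,ctr,rad):
    m=(P[...,2]>lo)&(P[...,2]<hi)&(np.hypot(P[...,0]-ctr[0],P[...,1]-ctr[1])<rad)
    q=P[m][:,:2].astype(np.float32); 
    return len(q),cv2.minAreaRect(q*1000),np.median(P[m][:,2])
print("bar",rect(P,.105,.12,(.5,-.335),.06))
print("box",rect(P,.06,.08,(.5,-.335),.1))
save("b_wrist.png",im)
im,d,c,T=grab("top"); P=cloud(d,c,T)
for ctr in [(.499,.382),(.491,.257)]:
    print(rect(P,.006,.05,ctr,.07)); m=(P[...,2]>.006)&(np.hypot(P[...,0]-ctr[0],P[...,1]-ctr[1])<.07)
    q=P[m]; q=q[q[:,0].argsort()]; print(q[::max(1,len(q)//8)])
E
cat >> h.py <<'E'
def cloud(d,c,T):
    K=np.array([[c["fx"],0,c["cx"]],[0,c["fy"],c["cy"]],[0,0,1]])
    jj,ii=np.meshgrid(np.arange(560),np.arange(420))
    u=cv2.undistortPoints(np.stack([jj,ii],-1).reshape(-1,1,2).astype(float),K,np.array(c["dist"])).reshape(420,560,2)
    P=np.dstack([u,np.ones((420,560))])*d[...,None]
    return P@T[:3,:3].T+T[:3,3]
E
```

```text
2.45 [ 0.4741 -0.3544  0.3046] [0.0002 0.6047 0.7964 0.    ] [ 0.4992 -0.3533  0.3314]
[ 0.404  -0.3737  0.4629] [ 0.2575  0.072  -0.9636]
knob_grip 0.94 [447.5, 42.5] [ 0.3029 -0.2367  0.099 ]
knob_grip 0.61 [290.3, 213.8] [ 0.5056 -0.333   0.099 ]
bar (518, ((505.8332214355469, -334.0458984375), (14.122506141662598, 41.29863739013672), 84.7505874633789), np.float64(0.11173074847979036))
box (7821, ((520.9227905273438, -335.16436767578125), (100.16336059570312, 129.3542938232422), 84.8200454711914), np.float64(0.07076911881750475))
(222, ((492.8498229980469, 389.9218444824219), (125.74243927001953, 109.45130920410156), 18.43693733215332), np.float64(0.012920207737960876))
[[0.4312 0.3952 0.0063]
 [0.4594 0.3541 0.0297]
 [0.4691 0.375  0.0251]
 [0.4764 0.4394 0.0065]
 [0.4863 0.3628 0.0105]
 [0.4988 0.3715 0.0167]
 [0.5059 0.3703 0.009 ]
 [0.5186 0.3731 0.0126]
 [0.5451 0.4047 0.0083]]
(245, ((484.1603088378906, 254.475341796875), (102.145263671875, 134.22604370117188), 40.390602111816406), np.float64(0.015253972660985937))
[[0.4227 0.2479 0.0072]
 [0.4481 0.3006 0.0063]
 [0.4609 0.2472 0.0158]
 [0.471  0.2455 0.0081]
 [0.4835 0.2479 0.0146]
 [0.4963 0.2708 0.0148]
 [0.509  0.2707 0.0167]
 [0.5221 0.2614 0.0163]
 [0.5322 0.2655 0.0125]]
```

View pics/b_wrist.png

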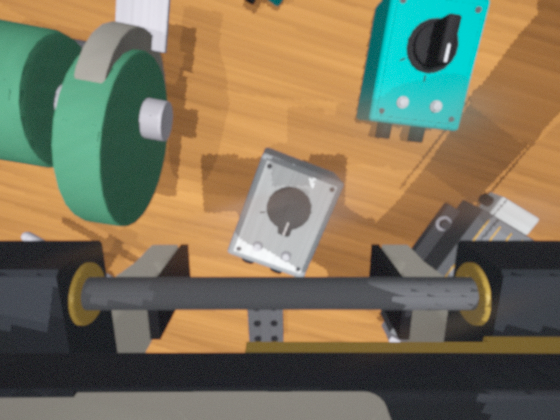

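```bash
python3 - <<'E'
from h import *
np.set_printoptions(precision=4,suppress=True)
print(arm.read_state()["qpos"])
for n in ["scene","top"]:
    im,d,c,T=grab(n); P=cloud(d,c,T)
    r=np.hypot(P[...,0]-.506,P[...,1]+.334)
    for lim in [.12,.15,.18]:
        m=(P[...,2]>.13)&(P[...,2]<.25)&(r<lim); print(n,lim,m.sum(),P[m][:4] if m.any() else "")
E
```

```text
[-0.3114  0.184  -0.0533 -0.0002 -1.3357 -0.9853]
scene 0.12 0 
scene 0.15 296 [[ 0.4916 -0.4823  0.211 ]
 [ 0.4887 -0.4821  0.2087]
 [ 0.4967 -0.4815  0.2119]
 [ 0.497  -0.483   0.2082]]
scene 0.18 1250 [[ 0.4459 -0.5024  0.2142]
 [ 0.442  -0.4996  0.2119]
 [ 0.4405 -0.4976  0.2113]
 [ 0.4389 -0.4957  0.2107]]
top 0.12 0 
top 0.15 5 [[ 0.4457 -0.4671  0.137 ]
 [ 0.443  -0.4685  0.1329]
 [ 0.4425 -0.4679  0.143 ]
 [ 0.4421 -0.4673  0.1528]]
top 0.18 161 [[ 0.4457 -0.4671  0.137 ]
 [ 0.4422 -0.4935  0.2132]
 [ 0.4422 -0.4968  0.2122]
 [ 0.4423 -0.5     0.2112]]
```

Emit:
jog_arm(
  motion=[
    [[0,0,0],10.4],
    [[0,0,0],10.4],
  ],
  fingers=0.0,
  force=30,
)

```text
time: 2.95
tcp_pos: [0.4717, -0.3557, 0.3053]
tool_rot: [0.001, 0.741, 0.672, 0.0]
contact_force: [-1.2, 0.2, -0.1]
grip_width: 0.832
```

```bash
python3 - <<'E'
from h import *
s=arm.read_state();print(s["qpos"]); T=toolT(s); print(T.round(4)); print(T[:3,:3].T@(np.array([.5058,-.3340,.087])-T[:3,3]))
im,d,c,W=grab("wrist"); P=cloud(d,c,W)
r=np.hypot(P[...,0]-.506,P[...,1]+.334)
m=(P[...,2]>.105)&(P[...,2]<.12)&(r<.05); print(m.sum(),cv2.minAreaRect(P[m][:,:2].astype(np.float32)*1000))
m=(P[...,2]>.13)&(P[...,2]<.25)&(P[...,1]>-.6)
q=P[m];rr=r[m];print(len(q),np.round(q[rr.argsort()[:2000:200]],3))
E
```

```text
[-3.15379772e-01  1.79428282e-01 -5.43394667e-02  1.59300546e-04
 -1.33592596e+00 -1.35371320e+00]
[[ 9.810e-02  9.952e-01  1.000e-03  4.717e-01]
 [ 9.952e-01 -9.810e-02 -5.000e-04 -3.557e-01]
 [-4.000e-04  1.000e-03 -1.000e+00  3.053e-01]
 [ 0.000e+00  0.000e+00  0.000e+00  1.000e+00]]
[0.02504128 0.03156727 0.21836378]
520 ((506.4971008300781, -333.69189453125), (13.79896354675293, 42.20441436767578), 84.93260955810547)
18926 [[ 0.459 -0.468  0.133]
 [ 0.522 -0.48   0.159]
 [ 0.513 -0.481  0.167]
 [ 0.506 -0.482  0.174]
 [ 0.504 -0.482  0.172]
 [ 0.5   -0.483  0.164]
 [ 0.496 -0.483  0.169]
 [ 0.487 -0.484  0.182]
 [ 0.483 -0.484  0.161]
 [ 0.481 -0.485  0.182]]
```

Emit:
jog_arm(
  motion=[
    [[0.006,0.008,0.04],0],
    [[0.006,0.008,0.04],0],
    [[0.006,0.008,0.04],0],
    [[0.007,0.008,0.04],0],
    [[0,0,0],0],
    [[0,0,0],0],
  ],
)

```text
time: 3.75
tcp_pos: [0.5071, -0.3341, 0.1465]
tool_rot: [0.001, 0.738, 0.675, 0.0]
contact_force: [-0.1, 0.0, 0.7]
grip_width: 0.501
```

Emit:
jog_arm(
  motion=[
    [[0,0,0.025],0],
    [[0,0,0.025],0],
    [[0,0.001,0.01],0],
    [[0,0,0],0],
    [[0,0,0],0],
  ],
)

```text
time: 4.38
tcp_pos: [0.5086, -0.3337, 0.0861]
tool_rot: [0.001, 0.739, 0.674, 0.0]
contact_force: [-0.4, 1.0, -0.3]
grip_width: 0.499
```

Emit:
jog_arm(
  motion=[
    [[0,0,0],0],
    [[0,0,0],0],
    [[0,0,0],0],
    [[0,0,0],0],
    [[0,0,0],0],
    [[0,0,0],0],
  ],
  fingers=-1,
  force=25,
)

```text
time: 5.12
tcp_pos: [0.5078, -0.3341, 0.0848]
tool_rot: [0.0, 0.739, 0.674, -0.0]
contact_force: [-1.9, -5.7, -0.7]
grip_width: 0.158
```

Emit:
jog_arm(
  motion=[
    [[0,-0.0015,0],0],
    [[0,0,0],8],
    [[0,0,0],8],
    [[0,0,0],8],
    [[0,0,0],8],
    [[0,0,0],8],
    [[0,0,0],8],
    [[0,0,0],8],
    [[0,0,0],3],
    [[0,0,0],0],
  ],
  force=40,
)

```text
time: 6.38
tcp_pos: [0.5078, -0.3341, 0.0848]
tool_rot: [0.001, 0.975, 0.223, 0.001]
contact_force: [3.8, -5.8, -4.6]
grip_width: 0.16
```

```bash
cat > st.py <<'E'
from h import *
s=arm.read_state();T=toolT(s);print(s["time"],s["tcp_pos"].round(4),"xang",np.degrees(np.arctan2(T[1,0],T[0,0])).round(2),"tilt",T[:3,2].round(4),s["contact_force"].round(2),s["ft_torque"].round(3),s["qpos"].round(3),s["grip_width"])
E
python3 st.py
```

```text
6.375 [ 0.5078 -0.3341  0.0848] xang 25.76 tilt [ 0.0026 -0.0017 -1.    ] [ 3.75 -5.76 -4.64] [-2.115 -1.335  0.162] [-2.600e-01  3.730e-01 -3.210e-01  1.000e-03 -8.740e-01 -2.432e+00] 0.15968388220911478
```

Emit:
jog_arm(
  motion=[
    [[0,0,0],3],
    [[0,0,0],2],
    [[0,0,0],0],
    [[0,0,0],0],
  ],
)

```text
time: 6.88
tcp_pos: [0.5078, -0.334, 0.0848]
tool_rot: [0.001, 0.983, 0.182, 0.001]
contact_force: [2.8, -6.3, -4.1]
grip_width: 0.162
```

```bash
python3 st.py; python3 - <<'E'
from h import *
im,d,c,T=grab("scene"); P=cloud(d,c,T)
cv2.imwrite("pics/k.png",cv2.resize(im[140:260,110:240,::-1],None,fx=4,fy=4))
E
```

```text
6.875 [ 0.5078 -0.334   0.0848] xang 20.91 tilt [ 0.0021 -0.002  -1.    ] [ 2.77 -6.29 -4.09] [-1.987 -1.248  1.039] [-2.600e-01  3.730e-01 -3.210e-01  2.000e-03 -8.740e-01 -2.518e+00] 0.16245232259185213
```

Emit:
jog_arm(
  motion=[
    [[0,0,0],0],
    [[0,0,0],0],
    [[0,0,0],0],
    [[0,0,0],0],
    [[0,0,0],0],
    [[0,0,0],0],
  ],
  fingers=0.9,
)

```text
time: 7.68
tcp_pos: [0.5064, -0.3332, 0.0846]
tool_rot: [0.0, 0.984, 0.18, 0.0]
contact_force: [0.3, 0.1, 0.7]
grip_width: 0.785
```

Emit:
jog_arm(
  motion=[
    [[0,0,-0.04],0],
    [[0,0,-0.05],0],
    [[0,0,-0.05],0],
    [[0,0,-0.05],-10],
    [[0,0,-0.03],-10],
    [[0,0,0],0],
  ],
)

```text
time: 8.43
tcp_pos: [0.5073, -0.3337, 0.3077]
tool_rot: [0.002, 0.937, 0.349, 0.002]
contact_force: [0.2, 0.1, -0.4]
grip_width: 0.949
```

```bash
python3 st.py; python3 - <<'E'
from h import *
im,d,c,W=grab("wrist"); P=cloud(d,c,W)
r=np.hypot(P[...,0]-.506,P[...,1]+.334)
m=(P[...,2]>.105)&(P[...,2]<.12)&(r<.05); print(m.sum(),cv2.minAreaRect(P[m][:,:2].astype(np.float32)*1000))
E
```

```text
8.425 [ 0.5073 -0.3337  0.3077] xang 40.86 tilt [ 0.005 -0.002 -1.   ] [ 0.23  0.09 -0.36] [-0.071  0.007 -0.007] [-2.600e-01  2.040e-01 -1.900e-02  1.000e-03 -1.343e+00 -2.169e+00] 0.9486940188919698
560 ((506.87469482421875, -333.4502868652344), (13.836228370666504, 41.96385955810547), 85.22528839111328)
```

Emit:
jog_arm(
  motion=[
    [[0,0,0],-10.4],
    [[0,0,0],-10.4],
    [[0,0,0],-10.4],
    [[0,0,0],-10.4],
    [[0,0,0],-10.4],
    [[0,0,0],-10.4],
  ],
)

```text
time: 9.22
tcp_pos: [0.5058, -0.3328, 0.3029]
tool_rot: [-0.001, 0.62, 0.785, -0.0]
contact_force: [0.7, 0.5, 0.2]
grip_width: 0.946
```

Emit:
jog_arm(
  motion=[
    [[0.052,0.017,0],0],
    [[0.052,0.017,0],0],
    [[0.052,0.017,0],0],
    [[0.052,0.017,0],0],
    [[0.052,0.017,0],0],
    [[0,0,0],0],
    [[0,0,0],0],
  ],
)

```text
time: 10.1
tcp_pos: [0.5294, -0.0604, 0.3036]
tool_rot: [-0.001, 0.621, 0.784, -0.001]
contact_force: [0.0, 0.6, 0.2]
grip_width: 0.951
```

```bash
python3 st.py; python3 - <<'E'
from h import *
np.set_printoptions(precision=4,suppress=True)
im,d,c,T=grab("wrist"); P=cloud(d,c,T)
for t,z in [("slot_mouth",.05),("edge_left",.05),("edge_right",.05),("plate",.05),("chuck",0)]:
    for r in arm.pinpoint("wrist",t)[:2]: print(t,round(r["conf"],2),np.round(r["point"],1),at_z(c,T,r["point"],z))
m=(P[...,2]>.0605)&(P[...,2]<.068)&(np.hypot(P[...,0]-.615,P[...,1]+.062)<.075)
mm=cv2.morphologyEx(m.astype(np.uint8),cv2.MORPH_OPEN,np.ones((5,5)))
n,l,s,_=cv2.connectedComponentsWithStats(mm); k=1+s[1:,4].argmax()
q=P[l==k]; print(len(q),np.median(q[:,2]),cv2.minAreaRect(q[:,:2].astype(np.float32)*1000))
m=(P[...,2]>.045)&(P[...,2]<.055)&(np.abs(P[...,0]-.58)<.2)&(np.abs(P[...,1])<.2); print("chuck top z",np.median(P[m][:,2]))
mt=(P[...,2]>.045)&(P[...,2]<.07)&(P[...,0]>.4)&(P[...,0]<.72)&(np.abs(P[...,1])<.2)
mt=cv2.morphologyEx(mt.astype(np.uint8),cv2.MORPH_OPEN,np.ones((9,9)))>0
print("chuck",cv2.minAreaRect(P[mt][:,:2].astype(np.float32)*1000))
save("c_wrist.png",im)
E
```

```text
10.1 [ 0.5294 -0.0604  0.3036] xang 103.18 tilt [-1.7e-03 -3.0e-04 -1.0e+00] [0.   0.62 0.23] [-0.009 -0.015  0.036] [ 0.255  0.082 -0.173 -0.    -1.318 -1.595] 0.950817157723993
slot_mouth 0.79 [271.9 211.5] [ 0.5771 -0.0581  0.05  ]
edge_left 0.65 [304.9 227.5] [ 0.5878 -0.0138  0.05  ]
edge_right 0.96 [233.3 189.4] [ 0.5608 -0.1093  0.05  ]
edge_right 0.19 [519.9 191.8] [0.4854 0.225  0.05  ]
plate 0.71 [256.9 238. ] [ 0.6149 -0.0686  0.05  ]
plate 0.47 [11.3 95.6] [ 0.5127 -0.3695  0.05  ]
chuck 0.74 [306.1 209.2] [ 0.5776 -0.0111  0.    ]
5451 0.06414295063499009 ((617.736328125, -70.19273376464844), (99.9731674194336, 90.6150894165039), 76.09813690185547)
chuck top z 0.05025602046587796
chuck ((580.1790161132812, -14.094436645507812), (239.3607177734375, 208.6773223876953), 75.621826171875)
```

View pics/c_wrist.png

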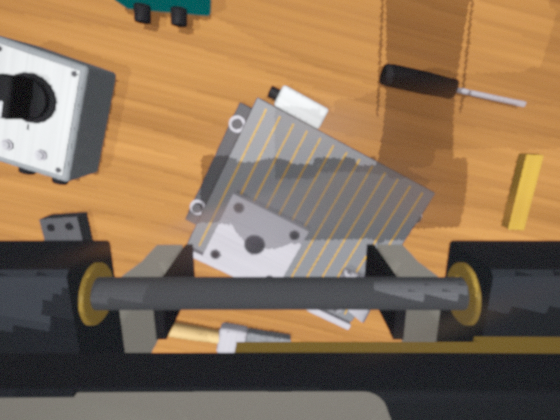

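Emit:
jog_arm(
  motion=[
    [[0.051,0.004,0],0],
    [[0.051,0.004,0],0],
    [[0.051,0.004,0],0],
    [[0.051,0.004,0],0],
    [[0.051,0.004,0],0],
    [[0.051,0.004,0],0],
    [[0.051,0.004,0],0],
    [[0.051,0.004,0],0],
    [[0,0,0],0],
    [[0,0,0],0],
  ],
)

```text
time: 11.65
tcp_pos: [0.4681, 0.3436, 0.3043]
tool_rot: [0.0, 0.621, 0.783, -0.0]
contact_force: [0.8, 0.1, 0.3]
grip_width: 0.948
```

```bash
python3 st.py; python3 - <<'E'
from h import *
np.set_printoptions(precision=4,suppress=True)
im,d,c,T=grab("wrist"); P=cloud(d,c,T)
for t,z in [("wedge_mid",.007),("wedge_tip",0),("packer_mid",.008),("oiler",0)]:
    for r in arm.pinpoint("wrist",t)[:3]: print(t,round(r["conf"],2),np.round(r["point"],1),at_z(c,T,r["point"],z))
hsv=cv2.cvtColor(im,cv2.COLOR_RGB2HSV)
for ctr in [(.5,.378),(.494,.256)]:
    m=(np.hypot(P[...,0]-ctr[0],P[...,1]-ctr[1])<.06)&(P[...,2]>.0045)&(P[...,2]<.04)
    mm=cv2.morphologyEx(m.astype(np.uint8),cv2.MORPH_OPEN,np.ones((3,3)))
    n,l,s,_=cv2.connectedComponentsWithStats(mm); k=1+s[1:,4].argmax(); q=P[l==k]
    r=cv2.minAreaRect(q[:,:2].astype(np.float32)*1000); print(len(q),r)
    A=np.c_[q[:,:2],np.ones(len(q))]; co=np.linalg.lstsq(A,q[:,2],rcond=None)[0]; print("slope",co, q[:,2].min(),q[:,2].max())
    print("bench",np.median(P[(np.hypot(P[...,0]-ctr[0],P[...,1]-ctr[1])<.08)&(P[...,2]<.004)][:,2]))
save("d_wrist.png",im)
E
```

```text
11.65 [0.4681 0.3436 0.3043] xang 103.16 tilt [-4.e-04 -6.e-04 -1.e+00] [0.77 0.05 0.33] [-0.017 -0.014  0.012] [ 0.97   0.164 -0.076  0.    -1.332 -2.311] 0.947510033595624
wedge_mid 0.88 [294.8  79.7] [0.3591 0.3376 0.007 ]
wedge_mid 0.72 [299.3 194.9] [0.4979 0.3781 0.007 ]
wedge_tip 0.98 [302.6 232.6] [0.5508 0.3965 0.    ]
wedge_tip 0.77 [263.3 103.9] [0.3954 0.306  0.    ]
packer_mid 0.7 [208.1 167.2] [0.4889 0.2536 0.008 ]
1073 ((493.135986328125, 375.2432861328125), (88.88361358642578, 21.97671890258789), 17.487747192382812)
slope [-0.2122 -0.0474  0.1377] 0.004567949587349629 0.028373574690526093
bench 0.00013295873006730075
1408 ((487.34442138671875, 257.44207763671875), (99.8963623046875, 21.49371337890625), 9.753997802734375)
slope [ 0.0202 -0.1094  0.034 ] 0.004686862010294113 0.01831578030806863
bench 0.00010051670863747697
```

View pics/d_wrist.png

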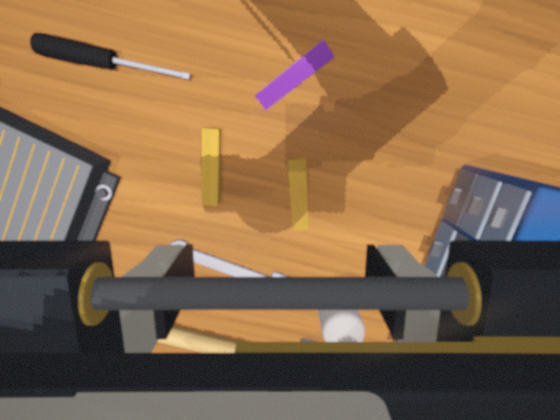

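Emit:
jog_arm(
  motion=[
    [[0,0,0],-4.3],
    [[0.0045,0.006,0.049],0],
    [[0.0045,0.006,0.049],0],
    [[0.0045,0.006,0.049],0],
    [[0.0045,0.006,0.049],0],
    [[0.0045,0.007,0.049],0],
    [[0,0,0],0],
    [[0,0,0],0],
  ],
  fingers=0.3,
)

```text
time: 12.9
tcp_pos: [0.4917, 0.3751, 0.0613]
tool_rot: [0.0, 0.591, 0.806, 0.001]
contact_force: [0.4, -0.1, 1.0]
grip_width: 0.649
```

```bash
python3 st.py
```

```text
12.9 [0.4917 0.3751 0.0613] xang 107.47 tilt [ 1.3e-03  9.0e-04 -1.0e+00] [ 0.44 -0.1   0.96] [-0.013 -0.044  0.026] [ 9.670e-01  4.150e-01 -3.180e-01  1.000e-03 -8.360e-01 -2.234e+00] 0.6487797129796496
```

Emit:
jog_arm(
  motion=[
    [[0,0,0.025],0],
    [[0,0,0.02],0],
    [[0,0,0.012],0],
    [[0,0,0],0],
    [[0,0,0],0],
  ],
)

```text
time: 13.52
tcp_pos: [0.4915, 0.3755, 0.004]
tool_rot: [0.0, 0.591, 0.806, 0.001]
contact_force: [0.1, 0.1, -0.1]
grip_width: 0.65
```

Emit:
jog_arm(
  motion=[
    [[0,0,0],0],
    [[0,0,0],0],
    [[0,0,0],0],
    [[0,0,0],0],
    [[0,0,0],0],
    [[0,0,0],0],
  ],
  fingers=-1,
  force=50,
)

```text
time: 14.28
tcp_pos: [0.4908, 0.3747, 0.0026]
tool_rot: [0.0, 0.592, 0.806, -0.0]
contact_force: [0.5, -1.3, 1.4]
grip_width: 0.248
```

```bash
python3 st.py
```

```text
14.275 [0.4908 0.3747 0.0026] xang 107.47 tilt [-1.e-04 -1.e-04 -1.e+00] [ 0.53 -1.29  1.37] [-0.275  0.032  0.02 ] [ 0.968  0.488 -0.365  0.    -0.717 -2.234] 0.24811392226873824
```

Emit:
jog_arm(
  motion=[
    [[0,0,-0.02],0],
    [[0,0,-0.04],0],
    [[0,0,-0.04],0],
    [[0,0,-0.05],0],
    [[0,0,0],10.5],
    [[0,0,0],10.5],
    [[0,0,0],10.5],
  ],
)

```text
time: 15.15
tcp_pos: [0.4903, 0.3745, 0.1521]
tool_rot: [-0.0, 0.79, 0.613, -0.0]
contact_force: [0.8, 0.8, -2.4]
grip_width: 0.248
```

Emit:
jog_arm(
  motion=[
    [[-0.05,0.014,0],0],
    [[-0.05,0.014,0],0],
    [[-0.05,0.014,0],0],
    [[-0.05,0.014,0],0],
    [[-0.05,0.014,0],0],
    [[-0.05,0.014,0],0],
    [[-0.05,0.014,0],0],
    [[-0.05,0.014,0],0],
    [[0,0,0],0],
    [[0,0,0],0],
  ],
)

```text
time: 16.4
tcp_pos: [0.5023, -0.0406, 0.1523]
tool_rot: [-0.0, 0.789, 0.615, -0.0]
contact_force: [0.7, 0.5, -2.5]
grip_width: 0.241
```

```bash
python3 st.py; python3 - <<'E'
from h import *
np.set_printoptions(precision=4,suppress=True)
im,d,c,T=grab("wrist"); P=cloud(d,c,T); save("e_wrist.png",im)
s=arm.read_state();X=toolT(s)
for n in ["wrist","scene","top"]:
    if n!="wrist": im,d,c,T=grab(n)
    for t,z in [("wedge_tip",X[2,3]-.0026),("slot_mouth",.05),("edge_left",.05),("edge_right",.05)]:
        for r in arm.pinpoint(n,t)[:2]:
            W=at_z(c,T,r["point"],z); print(n,t,round(r["conf"],2),np.round(r["point"],1),W,"tool",X[:3,:3].T@(W-X[:3,3]))
# plate again
im,d,c,T=grab("wrist"); P=cloud(d,c,T)
m=(P[...,2]>.0605)&(P[...,2]<.068)&(np.hypot(P[...,0]-.615,P[...,1]+.065)<.08)
mm=cv2.morphologyEx(m.astype(np.uint8),cv2.MORPH_OPEN,np.ones((5,5)))
n,l,s,_=cv2.connectedComponentsWithStats(mm); k=1+s[1:,4].argmax()
q=P[l==k]; print(len(q),np.median(q[:,2]),cv2.minAreaRect(q[:,:2].astype(np.float32)*1000))
E
```

```text
16.4 [ 0.5023 -0.0406  0.1523] xang 75.9 tilt [-5.e-04  2.e-04 -1.e+00] [ 0.71  0.49 -2.49] [ 0.019 -0.015  0.003] [ 0.309  0.142 -0.464 -0.    -0.965 -2.126] 0.24141538550416158
scene wedge_tip 0.8 [384.9 221.3] [0.5015 0.2943 0.1497] tool [ 0.3242 -0.082   0.0027]
scene wedge_tip 0.74 [247.4 201.3] [ 0.5572 -0.0463  0.1497] tool [0.0072 0.0547 0.0026]
scene slot_mouth 0.55 [239.2 224.1] [ 0.5688 -0.074   0.05  ] tool [-0.0168  0.0726  0.1023]
scene edge_left 0.89 [261.2 237.2] [ 0.5881 -0.0013  0.05  ] tool [0.0584 0.0738 0.1023]
scene edge_right 0.88 [228.5 216.7] [ 0.5558 -0.112   0.05  ] tool [-0.0568  0.0693  0.1023]
scene edge_right 0.39 [202.8 303.7] [ 0.8101 -0.0631  0.05  ] tool [0.0523 0.3041 0.1022]
top wedge_tip 0.54 [204.2 245.3] [0.3973 0.264  0.1497] tool [ 0.2695 -0.1757  0.0027]
110 0.06423951765526388 ((594.9119873046875, -84.4635009765625), (4.947697162628174, 17.351024627685547), 73.58244323730469)
```

View pics/e_wrist.png

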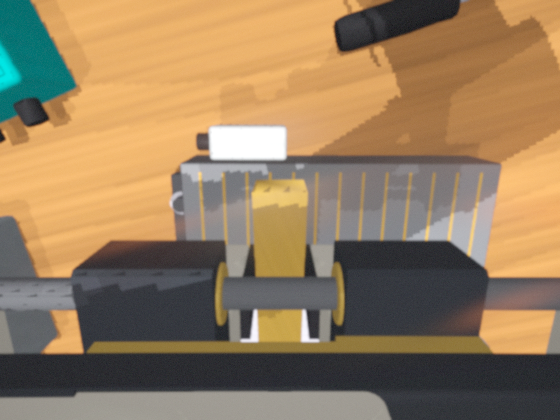

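Emit:
jog_arm(
  motion=[
    [[-0.001,0,0.03],0],
    [[0,0,0.03],0],
    [[0,0,0.025],0],
    [[0,0,0.006],0],
    [[0,0,0],0],
    [[0,0,0],0],
  ],
)

```text
time: 17.95
tcp_pos: [0.5031, -0.0413, 0.0626]
tool_rot: [0.0, 0.788, 0.616, 0.001]
contact_force: [0.6, 0.4, -2.9]
grip_width: 0.244
```

Emit:
jog_arm(
  motion=[
    [[0,0,0.003],0],
    [[0,0,0.002],0],
    [[0,0,0.001],0],
    [[0,0,0],0],
  ],
)

```text
time: 18.45
tcp_pos: [0.5022, -0.0415, 0.0555]
tool_rot: [-0.0, 0.788, 0.615, -0.0]
contact_force: [-0.9, -0.2, -2.7]
grip_width: 0.24
```

```bash
python3 st.py
```

```text
18.45 [ 0.5022 -0.0415  0.0555] xang 75.97 tilt [-2.e-04 -1.e-04 -1.e+00] [-0.88 -0.18 -2.7 ] [-0.077  0.002 -0.011] [ 0.308  0.265 -0.578  0.    -0.729 -2.124] 0.24011427392745208
```

Emit:
jog_arm(
  motion=[
    [[0,0,0.001],0],
    [[0,0,0.001],0],
    [[0,0,0],0],
    [[0,0,0],0],
  ],
)

```text
time: 18.95
tcp_pos: [0.5023, -0.0414, 0.0535]
tool_rot: [-0.0, 0.788, 0.615, -0.0]
contact_force: [-0.5, 0.3, -2.3]
grip_width: 0.247
```

Emit:
jog_arm(
  motion=[
    [[0,0,0.001],0],
    [[0,0,0],0],
    [[0,0,0],0],
  ],
)

```text
time: 19.32
tcp_pos: [0.5023, -0.0414, 0.0526]
tool_rot: [0.0, 0.788, 0.615, 0.0]
contact_force: [0.5, 0.9, -2.6]
grip_width: 0.243
```

Emit:
jog_arm(
  motion=[
    [[0,0,0.0005],0],
    [[0,0,0],0],
    [[0,0,0],0],
  ],
)

```text
time: 19.7
tcp_pos: [0.5024, -0.0414, 0.0525]
tool_rot: [0.0, 0.788, 0.616, 0.0]
contact_force: [-2.5, 0.6, 5.3]
grip_width: 0.247
```

Emit:
jog_arm(
  motion=[
    [[0,0,0.0005],0],
    [[0,0,0],0],
    [[0,0,0],0],
  ],
)

```text
time: 20.08
tcp_pos: [0.5024, -0.0414, 0.0525]
tool_rot: [0.0, 0.788, 0.616, 0.0]
contact_force: [-4.5, 1.5, 11.8]
grip_width: 0.247
```

Emit:
jog_arm(
  motion=[
    [[0,0,-0.0005],0],
    [[0,0.003,0],0],
    [[0,0.003,0],0],
    [[0,0.003,0],0],
    [[0,0.003,0],0],
    [[0,0.003,0],0],
    [[0,0.003,0],0],
    [[0,0.002,0],0],
    [[0,0,0],0],
  ],
)

```text
time: 21.2
tcp_pos: [0.5199, -0.0467, 0.0525]
tool_rot: [-0.001, 0.788, 0.615, -0.001]
contact_force: [-10.1, 1.8, 14.4]
grip_width: 0.242
```

```bash
python3 st.py; python3 - <<'E'
from h import *
np.set_printoptions(precision=4,suppress=True)
for n in ["scene","top"]:
    im,d,c,T=grab(n)
    if n=="scene": cv2.imwrite("pics/f.png",cv2.resize(im[170:310,180:340,::-1],None,fx=4.5,fy=4.5,interpolation=cv2.INTER_CUBIC))
    P=cloud(d,c,T)
    C=np.array([.6177,-.0702]);a=np.array([.9702,-.2419]);b=np.array([.2419,.9702])
    u=(P[...,:2]-C)@a; v=(P[...,:2]-C)@b
    m=(np.abs(u)<.04)&(np.abs(v)<.045)&(P[...,2]>.059)&(P[...,2]<.072)&(np.hypot(u,v)>.02)
    A=np.c_[u[m],v[m],np.ones(m.sum())]; z=P[...,2][m]
    co=np.linalg.lstsq(A,z,rcond=None)[0]; k=np.abs(A@co-z)<.003; co=np.linalg.lstsq(A[k],z[k],rcond=None)[0]; print(n,m.sum(),co)
E
```

```text
21.2 [ 0.5199 -0.0467  0.0525] xang 75.96 tilt [-3.2e-03 -7.0e-04 -1.0e+00] [-10.1    1.8   14.35] [ 0.636  3.549 -0.017] [ 0.286  0.296 -0.539 -0.    -0.739 -2.102] 0.24169261132268657
scene 703 [-0.0016  0.      0.064 ]
top 131 [0.0108 0.0135 0.0633]
```

View pics/f.png

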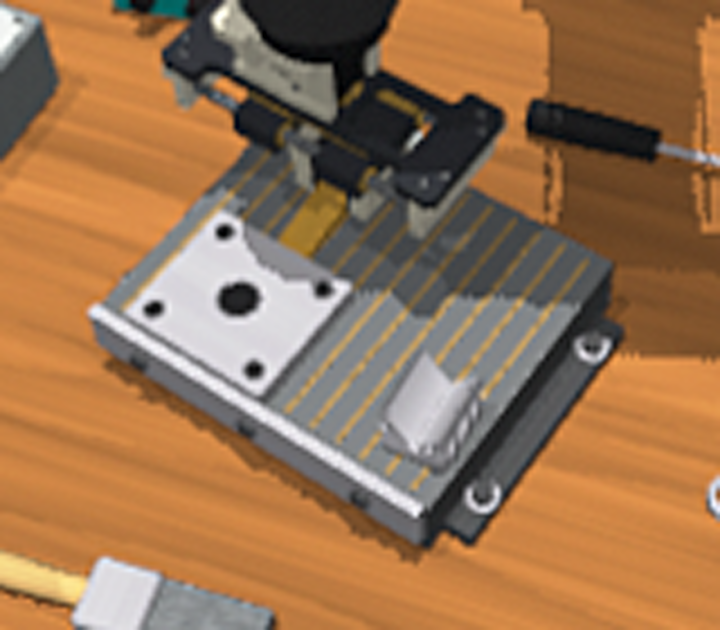

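Emit:
jog_arm(
  motion=[
    [[0,0,-0.0006],0],
    [[0,0.002,0],0],
    [[0,0.002,0],0],
    [[0,0.002,0],0],
    [[0,0.002,0],0],
    [[0,0,0],0],
  ],
)

```text
time: 22.05
tcp_pos: [0.53, -0.0483, 0.0526]
tool_rot: [0.0, 0.788, 0.615, 0.0]
contact_force: [-0.7, -0.3, -1.3]
grip_width: 0.247
```

```bash
cat > gap.py <<'E'
from h import *
s=arm.read_state(); X=toolT(s); R0=np.array([.9702,-.2419]); 
print("along",((X[:2,3]-np.array([.5740,-.0594]))@R0).round(4),"tip past mouth(kin)",((X[:2,3]-np.array([.5740,-.0594]))@R0+.058).round(4))
C=np.array([.6177,-.0702]);a=np.array([.9702,-.2419]);b=np.array([.2419,.9702])
cs=[]
for i in range(2):
    im,d,c,T=grab("scene"); P=cloud(d,c,T)
    u=(P[...,:2]-C)@a; v=(P[...,:2]-C)@b
    m=(np.abs(u)<.038)&(np.abs(v)<.043)&(P[...,2]>.059)&(P[...,2]<.08)&(np.hypot(u,v)>.02)
    A=np.c_[u[m],v[m],np.ones(m.sum())]; z=P[...,2][m]; co=np.linalg.lstsq(A,z,rcond=None)[0]
    k=np.abs(A@co-z)<.002; cs.append(np.linalg.lstsq(A[k],z[k],rcond=None)[0])
    for w in [-.035,-.02,0.02,.035]:
        kk=np.abs(u[m]-w)<.004; print(w,np.median(z[kk]).round(5),end=" ")
print(); co=np.mean(cs,0); print("fit",co.round(5),"gap by slope mm",(-(co[0]+.0016)*90).round(2),"by height mm",((co[2]-.064)*2000).round(2))
E
python3 st.py; python3 gap.py
```

```text
22.05 [ 0.53   -0.0483  0.0526] xang 75.97 tilt [ 6.e-04 -0.e+00 -1.e+00] [-0.68 -0.28 -1.32] [-0.252  0.034 -0.04 ] [ 0.278  0.308 -0.52   0.    -0.742 -2.094] 0.24657000856110525
along -0.0454 tip past mouth(kin) 0.0126
-0.035 0.06349 -0.02 0.06418 0.02 0.06388 0.035 0.06424 -0.035 0.06447 -0.02 0.06412 0.02 0.06412 0.035 0.0642 
fit [ 0.00125 -0.00223  0.06415] gap by slope mm -0.26 by height mm 0.3
```

Emit:
jog_arm(
  motion=[
    [[0,0.001,0.0002],0],
    [[0,0.001,0],0],
    [[0,0.001,0],0],
    [[0,0,0],0],
  ],
)

```text
time: 22.65
tcp_pos: [0.5307, -0.0488, 0.0525]
tool_rot: [-0.001, 0.788, 0.615, -0.001]
contact_force: [-7.9, 4.9, 8.5]
grip_width: 0.244
```

Emit:
jog_arm(
  motion=[
    [[0,0.001,0],0],
    [[0,0.001,0],0],
    [[0,0.001,0],0],
    [[0,0,0],0],
  ],
)

```text
time: 23.15
tcp_pos: [0.532, -0.0495, 0.0525]
tool_rot: [-0.002, 0.788, 0.615, -0.002]
contact_force: [-14.7, 7.4, 14.9]
grip_width: 0.25
```

```bash
python3 st.py; python3 gap.py
```

```text
23.15 [ 0.532  -0.0495  0.0525] xang 75.94 tilt [-0.0054  0.     -1.    ] [-14.67   7.37  14.93] [2.496 5.215 0.068] [ 2.730e-01  3.140e-01 -5.090e-01 -2.000e-03 -7.520e-01 -2.088e+00] 0.2502612481940427
along -0.0431 tip past mouth(kin) 0.0149
-0.035 0.06497 -0.02 0.06388 0.02 0.06436 0.035 0.06371 -0.035 0.06411 -0.02 0.06426 0.02 0.06386 0.035 0.06426 
fit [-0.00589  0.00105  0.06416] gap by slope mm 0.39 by height mm 0.32
```

Emit:
jog_arm(
  motion=[
    [[0,0,-0.0007],0],
    [[0,0,0],0],
    [[0,0,0],0],
  ],
)

```text
time: 23.62
tcp_pos: [0.5327, -0.0497, 0.0526]
tool_rot: [-0.001, 0.788, 0.615, -0.002]
contact_force: [-9.0, 3.7, 4.0]
grip_width: 0.248
```

```bash
python3 st.py; python3 gap.py
```

```text
23.625 [ 0.5327 -0.0497  0.0526] xang 75.94 tilt [-4.4e-03 -1.0e-04 -1.0e+00] [-9.01  3.65  3.96] [1.343 3.12  0.024] [ 2.730e-01  3.150e-01 -5.080e-01 -2.000e-03 -7.520e-01 -2.088e+00] 0.24821952709402384
along -0.0424 tip past mouth(kin) 0.0156
-0.035 0.06383 -0.02 0.06367 0.02 0.06391 0.035 0.06427 -0.035 0.06417 -0.02 0.06424 0.02 0.06431 0.035 0.06428 
fit [ 0.0019  -0.00277  0.06426] gap by slope mm -0.31 by height mm 0.53
```

Emit:
jog_arm(
  motion=[
    [[0,0.001,0],0],
    [[0,0.001,-0.0001],0],
    [[0,0.001,0],0],
    [[0,0.001,-0.0001],0],
    [[0,0,0],0],
    [[0,0,0],0],
  ],
)

```text
time: 24.48
tcp_pos: [0.5359, -0.0509, 0.0526]
tool_rot: [-0.002, 0.788, 0.615, -0.002]
contact_force: [-9.3, 2.9, 4.8]
grip_width: 0.245
```

```bash
python3 st.py; python3 gap.py
```

```text
24.475 [ 0.5359 -0.0509  0.0526] xang 75.92 tilt [-5.6e-03 -4.0e-04 -1.0e+00] [-9.29  2.9   4.75] [0.97  3.431 0.03 ] [ 2.690e-01  3.200e-01 -5.000e-01 -2.000e-03 -7.560e-01 -2.084e+00] 0.24529632091209957
along -0.039 tip past mouth(kin) 0.019
-0.035 0.06463 -0.02 0.06474 0.02 0.06454 0.035 0.06439 -0.035 0.0655 -0.02 0.06526 0.02 0.06438 0.035 0.06402 
fit [-0.01234  0.00328  0.06473] gap by slope mm 0.97 by height mm 1.45
```

Emit:
jog_arm(
  motion=[
    [[0,0.001,0],0],
    [[0,0.001,-0.0001],0],
    [[0,0.001,0],0],
    [[0,0.001,-0.0001],0],
    [[0,0,0],0],
    [[0,0,0],0],
  ],
)

```text
time: 25.32
tcp_pos: [0.54, -0.052, 0.0525]
tool_rot: [-0.001, 0.788, 0.615, -0.002]
contact_force: [-7.3, 1.7, 1.9]
grip_width: 0.243
```

```bash
python3 st.py; python3 gap.py
```

```text
25.325 [ 0.54   -0.052   0.0525] xang 75.92 tilt [-5.4e-03 -4.0e-04 -1.0e+00] [-7.27  1.71  1.87] [5.610e-01 2.838e+00 2.000e-03] [ 2.65e-01  3.26e-01 -4.91e-01 -1.00e-03 -7.59e-01 -2.08e+00] 0.24277354460299705
along -0.0348 tip past mouth(kin) 0.0232
-0.035 0.06622 -0.02 0.06546 0.02 0.06457 0.035 0.06433 -0.035 0.06619 -0.02 0.06568 0.02 0.0647 0.035 0.06441 
fit [-0.02588  0.00152  0.06525] gap by slope mm 2.18 by height mm 2.49
```

Emit:
jog_arm(
  motion=[
    [[0,0.001,0],0],
    [[0,0.001,0],0],
    [[0,0.0005,0],0],
    [[0,0,0],0],
    [[0,0,0],0],
    [[0,0,0],0],
  ],
)

```text
time: 26.18
tcp_pos: [0.5423, -0.0526, 0.0526]
tool_rot: [-0.002, 0.788, 0.615, -0.002]
contact_force: [-9.3, 2.9, 2.8]
grip_width: 0.245
```

```bash
python3 st.py; sed -i 's/range(2)/range(8)/' gap.py; python3 gap.py; python3 - <<'E'
from h import *
np.set_printoptions(precision=4,suppress=True)
im,d,c,T=grab("scene")
X=toolT(arm.read_state())
for t,z in [("edge_left",.053),("edge_right",.053),("plate",.0515),("slot_mouth",.053)]:
    for r in arm.pinpoint("scene",t)[:1]: print(t,round(r["conf"],2),at_z(c,T,r["point"],z))
cv2.imwrite("pics/g.png",cv2.resize(im[170:310,180:340,::-1],None,fx=4.5,fy=4.5,interpolation=cv2.INTER_CUBIC))
E
```

```text
26.175 [ 0.5423 -0.0526  0.0526] xang 75.92 tilt [-5.6e-03 -4.0e-04 -1.0e+00] [-9.28  2.95  2.82] [0.639 2.983 0.017] [ 2.620e-01  3.290e-01 -4.860e-01 -2.000e-03 -7.610e-01 -2.078e+00] 0.24549708019656047
along -0.0324 tip past mouth(kin) 0.0256
-0.035 0.06666 -0.02 0.06621 0.02 0.06467 0.035 0.0647 -0.035 0.06633 -0.02 0.06568 0.02 0.06501 0.035 0.06492 -0.035 0.06669 -0.02 0.06618 0.02 0.06462 0.035 0.06449 -0.035 0.06675 -0.02 0.0663 0.02 0.06471 0.035 0.06463 -0.035 0.06664 -0.02 0.06608 0.02 0.06464 0.035 0.06462 -0.035 0.06682 -0.02 0.06638 0.02 0.06502 0.035 0.06438 -0.035 0.06673 -0.02 0.06596 0.02 0.06507 0.035 0.06455 -0.035 0.06665 -0.02 0.06622 0.02 0.06479 0.035 0.06452 
fit [-0.02955  0.00064  0.06554] gap by slope mm 2.52 by height mm 3.09
edge_left 0.97 [ 0.582  -0.0097  0.053 ]
edge_right 0.65 [ 0.5654 -0.1103  0.053 ]
plate 0.67 [ 0.6189 -0.0687  0.0515]
slot_mouth 0.66 [ 0.5736 -0.0706  0.053 ]
```

View pics/g.png

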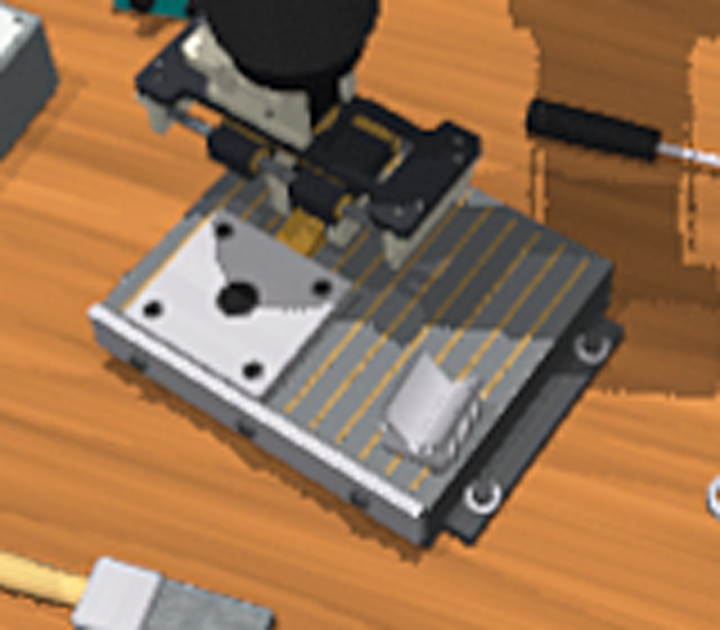

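Emit:
jog_arm(
  motion=[
    [[0,0.0005,0],0],
    [[0,0.0003,0],0],
    [[0,0,0],0],
    [[0,0,0],0],
    [[0,0,0],0],
    [[0,0,0],0],
  ],
)

```text
time: 27.58
tcp_pos: [0.5431, -0.0528, 0.0526]
tool_rot: [-0.002, 0.788, 0.615, -0.002]
contact_force: [-8.7, 2.7, 2.0]
grip_width: 0.243
```

```bash
python3 st.py; python3 gap.py | grep -v ^-0; python3 -c "
from workcell import arm; arm.job_done()"
```

```text
27.575 [ 0.5431 -0.0528  0.0526] xang 75.92 tilt [-5.7e-03 -4.0e-04 -1.0e+00] [-8.74  2.73  1.95] [0.72  3.085 0.056] [ 2.620e-01  3.300e-01 -4.840e-01 -2.000e-03 -7.620e-01 -2.077e+00] 0.24267285768995095
along -0.0316 tip past mouth(kin) 0.0264
fit [-0.03294  0.00105  0.06557] gap by slope mm 2.82 by height mm 3.14
the job is handed in; nothing more can be done
```

The job is done and handed in at about 28 s: the plate's front edge is up about 3 mm on the wedge, which the gripper is still holding.

- **Switch:** I turned the grey box's selector clockwise until the torque jumped to about 1 N m at the stop, then let go. A wrist depth view showed its bar back at rest, within about 0.3° of where it started.
- **Wedge:** I picked the real wedge by the slope of its top, so the packer and the purple look-alike were left alone. I lowered it flat onto the chuck and pushed its thin end into the slot. At the end the push was about 9 N, and the gripper was about 15 mm or more clear of the plate.
- **Gap:** The plate's tilt gives 2.8 mm, its height 3.1 mm, and the wedge's travel about 3.3 mm. These disagree by about 0.5 mm, so about 3 mm is my best estimate. The two sides are level to about 0.1 mm.
- **Plate and V-block:** The last picture, taken before a final 0.8 mm push, showed the plate still against the rear fence and the V-block where it was. I did not measure the fence contact separately.
- **Tool tilt:** The tool tilted about 0.3° under the push, so the wedge's heel may be up to about 0.5 mm off perfectly flat.

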